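# Turn out the little cheese and load it for pressing

## Robot

A 7-joint arm with a two-finger parallel gripper is mounted at the origin on the work surface. World frame = base frame: x ahead of the robot, y to its left, z up, the work surface at z = 0. Lengths are in m, angles in rad, forces in N, time in s.
With the tool pointing down it reaches from about 0.4 to 0.875 m from the base axis. Payload 19.3 kg.
Tool frame: the origin (TCP) lies on the centre line of the jaws, within the pads' length; the fingertips stand 8 mm ahead of it and the grasp point (between the pads) lies 11 mm behind it; z points along the fingers, y is the line along which they close (so a half turn about z gives the same grasp; the last joint's range is limited). The gripper opens to 85 mm and grips with 20 to 120 N. Pads are 22 mm wide; open, the fingers measure 114 mm over their backs; the gripper's body (76 mm by 85 mm) begins 54 mm behind the grasp point. The pads swing forward as they close: fully open they stand 13 mm farther back than shut.
Start: joints at [-1.415, 0.521, -0.036, 1.599, 0.021, 1.021, -0.113], TCP at [0.14, 0.609, 0.239] pointing down, gripper open.
Joint ranges: [-2.91, 2.91], [-0.3, 2.13], [-1.5, 1.42], [0.17, 2.43], [-1.26, 4.41], [0.16, 1.93], [-2.52, 2.52]. Speed limits (rad/s): [1.89, 1.89, 2.39, 2.39, 3.01, 3.01, 3.01].

## Interface

Orientations are given as [roll, pitch, yaw] about the fixed x, y, z axes, in that order (R = Rz(yaw) Ry(pitch) Rx(roll)).
In Python, from workcell import status, grab_frame, camera_params, bot, search_frame, silhouettes gives the robot as it stands.
- The arm moves only by the shell command python3 -m creep 'ROWS' [FORCE]. ROWS is JSON, a list of rows, each a list of 5 numbers: the shift along the tool's x, y, z in units of 60 mm (1.0 is 60 mm), then the turn about the tool's z in units of 8 degrees (1.0 is 8 degrees), then the opening, from 0 (shut) to 1 (fully open). In form: [[x, y, z, twist, hand], ...]. A call has 1 to 5 rows; each row is the pose to reach, as a shift and turn from the pose commanded when the call began, along the tool's axes at that moment; what a row does not reach only later rows make up. A row lasts 1/8 s, in which the tool goes at most 62.5 mm and 10.7 degrees, less where a joint would pass 70% of its speed; a pose out of reach is approached as far as the arm can. A call with a gripper value outside its range is refused whole. The fingers move at their own pace and stop on an object; FORCE is the grip in N (left out, the last holds). Time passes only in rows, so rows that repeat a pose let the fingers close. It gives the time, the measured TCP pose, the force, the opening and the grip force at its end, in the units of the state.
- status.observe(): the state, without advancing time (a new reading comes with each control period).
- grab_frame(name): name is "scene" or "top" or "wrist"; returns the picture (420x560x3 uint8, blue, green, red); there is no depth.
- camera_params(name): a dict with "K" (3x3 intrinsics, pixels), "rvec" (rotation vector, rad) and "tvec" (3), from world to camera coordinates, as OpenCV has them; the wrist camera has in their place "tool_from_camera" (4x4, takes a point from camera to tool coordinates, whose origin is the TCP and whose axes are the flange's). Camera axes: x right, y down, z forward; pixel columns grow to the right and rows downward; lengths in m; the calibration is good to about 2 mm. A picture is of the moment at which its call begins: read the wrist's pose just before it. camera_params takes no time and is no camera call.
- bot.job_done(): hands the job in; it is judged then, once.
Trained networks look in the newest picture that a camera, given by its name, has taken for a name from the list of things; names that differ only in an ending like _2 or _b are one class to them, and where a whole thing is asked for, a point or a joint stands for the part that bears it (a point fixed in the world has none). Each returns a list of dicts, best first, with "p" (0 to 1); they miss things now and then, are a little off and sometimes report something else, mostly with a low value. They report only what shows in the picture. A call takes as long as a camera call. They do not tell look-alikes from the thing itself.
- search_frame(camera, name): "extent" ([left, top, right, bottom] as shares, 0 to 1, of the picture: columns of its width, rows of its height, round what is visible of it).
- silhouettes(camera, name): "mask" (420x560 bool, what is visible of it) and "extent" ([left, top, right, bottom] as shares, 0 to 1, of the picture: columns of its width, rows of its height, round what is visible of it).
The state is a dict: "clock": time; "qpos": joint angles; "qd": joint speeds; "joint_efforts": joint torques, N m; "position": TCP position; "tool_rot": TCP orientation; "force": force on the tool from outside, world axes, zero at the start; "moment": the same for the moment, N m; "grip_width": finger opening in m; "finger_force": force on a finger pad.
Only numpy, scipy, OpenCV 4.12 (cv2) and the standard library are available. Lean on these libraries where they do the work, as an engineer would, in place of code of your own. Each camera call takes 0.05 s, during which the arm holds its last target. There are 200 camera calls.

## Task

Set the white mould, with the little cheese still inside, squarely down over the ejector post so that the post pushes the cheese up; then grip the raised cheese, lift it out and set it flat in the middle of the steel drip tray, leaving the empty mould seated over the post. On the cheese lay the wooden follower centrally with its spindle up, then lower the large ring weight and after it the small ring weight over the spindle. Leave both the stack and the mould standing straight, let go of and still.

Things in the scene. Friction and masses are not known exactly. Their poses are not given: they have to be found in the camera images.
- mould: Loose white plastic cheese mould: round tube standing upright, 58 mm outer diameter, 46 mm tall, bore 50 mm, wall 4 mm; its 5 mm thick floor has a central round hole 32 mm across. About 60 g. Holds the cheese at the start. Origin: centre of its underside; z up along its axis.
- cheese: Loose, firm, pale yellow little cheese: plain cylinder 46 mm in diameter and 36 mm tall, about 65 g, rigid. It starts inside the mould, resting on the mould's floor (its top 5 mm below the rim, with only 2 mm of play all round, so it cannot be gripped there). With the mould fully down over the ejector post it stands on the post, about 28 mm of it above the mould's rim. Origin: centre of its underside; z up along its axis.
- stand: Ejector stand, fixed: round steel base 84 mm in diameter and 8 mm thick with a flat-topped steel post 22 mm in diameter in the middle, rising 38 mm above the base (top 46 mm above the table). The post passes through the hole in the mould's floor, with 5 mm of room all round; fully down, the mould stands on the base. Origin: centre of its underside on the table; z up.
- tray: Drip tray, fixed: shallow round steel dish 100 mm in outer diameter, flat floor 94 mm across lying 6 mm above the table, rim 10 mm above the table. Origin: centre of its underside on the table; z up.
- follower: Loose follower: round light wooden disc 58 mm in diameter and 12 mm thick with a steel spindle in the middle, 14 mm in diameter, standing 50 mm above the disc (62 mm tall over all). About 60 g. Easily gripped by the spindle. Origin: centre of the disc's underside; z up along the spindle.
- weight_large: Loose large steel ring weight lying flat: 62 mm outer diameter, 22 mm tall, hole 24 mm, about 0.42 kg. Origin: centre of its underside; z along its axis.
- weight_small: Loose small steel ring weight lying flat: 48 mm outer diameter, 20 mm tall, hole 24 mm, about 0.20 kg. Origin: centre of its underside; z along its axis.
Mind the look-alikes: they are no part of the job. What is shaped like the weight_small but green or purple is not meant. Leave any turquoise look-alike of the cheese alone.

How it is judged:
By the outcome, as a careful person would: the job done as asked, in the order asked, and still so for the second after the job is handed in, with the robot touching nothing.
It also fails if it takes over 144 s, if anything falls off the work surface, if the arm or the gripper's body presses on something with over 40 N, if the wrist force passes 120 N, or if a joint passes its speed limit or range.

## Working session

There is one attempt and no reset: what is moved stays moved. The work goes in short steps, Python scripts to look and compute and a shell command to move; the robot and the scene stay as the last step left them, time stands still between calls to the robot, and variables do not carry over. Pictures are saved under pics/ and viewed, at most 15 in all, crops included, and the job is handed in when it is done.

```bash
mkdir -p pics; ls
python3 - <<'E'
from workcell import status, grab_frame, camera_params
import cv2,numpy as np
s=status.observe();print({k:np.round(v,3).tolist() for k,v in s.items()})
a=grab_frame("scene");b=grab_frame("top")
cv2.imwrite("pics/scene0.png",a);cv2.imwrite("pics/top0.png",b)
for c in("scene","top","wrist"):print(camera_params(c))
E
```

```text
pics
{'clock': 0.0, 'qpos': [-1.415, 0.522, -0.036, 1.6, 0.021, 1.021, -0.113], 'qd': [0.001, -0.002, 0.0, -0.001, 0.002, -0.001, -0.001], 'joint_efforts': [0.001, -92.712, 1.98, -36.994, 0.018, 0.008, 0.0], 'position': [0.14, 0.609, 0.239], 'tool_rot': [-3.14, 0.0, 2.916], 'force': [0.886, 0.463, -0.418], 'moment': [0.044, 0.025, 0.01], 'finger_force': 0.0, 'grip_width': 0.085}
{'K': array([[543.82888338,   0.        , 279.19938671],
       [  0.        , 543.82888338, 207.29479763],
       [  0.        ,   0.        ,   1.        ]]), 'rvec': array([ 1.37474332,  2.00321991, -1.02219356]), 'tvec': array([ 0.18966824, -0.2629247 ,  1.6918625 ])}
{'K': array([[388.40835795,   0.        , 282.41452857],
       [  0.        , 388.40835795, 207.84039642],
       [  0.        ,   0.        ,   1.        ]]), 'rvec': array([ 2.1934116 , -2.19013599,  0.03918824]), 'tvec': array([0.00194711, 0.52143266, 0.90843683])}
{'K': array([[370.49450932,   0.        , 278.79016277],
       [  0.        , 370.49450932, 207.63321958],
       [  0.        ,   0.        ,   1.        ]]), 'tool_from_camera': array([[-4.59764219e-04, -9.50521331e-01, -3.10658957e-01,
         7.80635740e-02],
       [ 9.99999617e-01, -2.05657717e-04, -8.50714231e-04,
         8.03318824e-04],
       [ 7.44732611e-04, -3.10659230e-01,  9.50521062e-01,
        -1.34360472e-01],
       [ 0.00000000e+00,  0.00000000e+00,  0.00000000e+00,
         1.00000000e+00]])}
```

View pics/scene0.png

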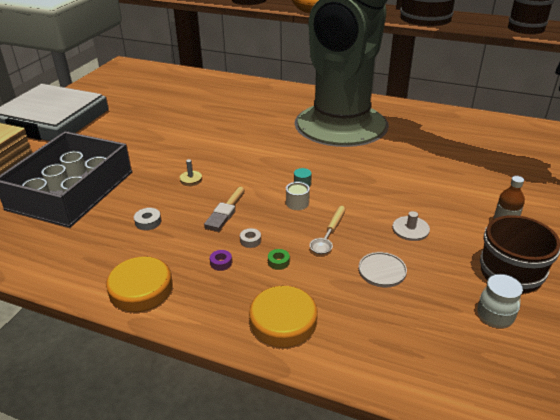

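View pics/top0.png

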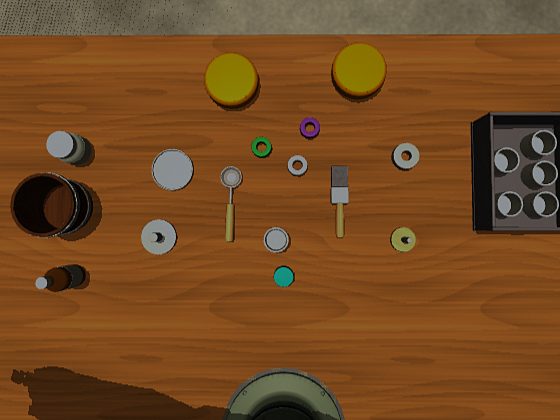

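Scene and top views agree. In the top view:
- **Mould with yellow cheese:** (276,240). The turquoise cheese look-alike is at (284,276).
- **Stand and tray:** stand (158,237), tray (173,170).
- **Follower:** (403,240).
- **Weights:** large (406,156), steel small (297,166). The green ring (261,147) and purple ring (310,128) are look-alikes.

The cups in the box at right resemble the mould, but they're not standing free and hold no cheese.

```bash
cat > h.py <<'E'
import numpy as np,cv2
from scipy.spatial.transform import Rotation as R
from scipy.optimize import least_squares
from workcell import status,grab_frame,camera_params,silhouettes
# circles (radius,z) making up each hull
G={'mould':[(.029,0),(.029,.046)],'cheese':[(.023,0),(.023,.036)],'stand':[(.042,0),(.042,.008),(.011,.046)],
'tray':[(.050,0),(.050,.010)],'follower':[(.029,0),(.029,.012),(.007,.062)],'weight_large':[(.031,0),(.031,.022)],'weight_small':[(.024,0),(.024,.020)]}
def pose(s): 
    T=np.eye(4);T[:3,:3]=R.from_euler('xyz',s['tool_rot']).as_matrix();T[:3,3]=s['position'];return T
def cam(c,s=None):
    p=camera_params(c);
    if c=='wrist':
        W=np.linalg.inv(pose(s)@np.array(p['tool_from_camera']));return p['K'],W
    W=np.eye(4);W[:3,:3]=cv2.Rodrigues(p['rvec'])[0];W[:3,3]=p['tvec'];return p['K'],W
def proj(K,W,P):
    q=(W[:3,:3]@np.asarray(P,float).T).T+W[:3,3];return (q/q[:,2:])[:,:2]@K[:2,:2].T+K[:2,2]
def hullc(pts):
    h=cv2.convexHull(pts.astype(np.float32));m=cv2.moments(h);return np.array([m['m10']/m['m00'],m['m01']/m['m00']]),m['m00']
A=np.linspace(0,2*np.pi,60)
def locate(c,name,near=None,z0=0,s=None,geom=None,ds=None):
    """xy of thing whose underside is at z0, near xy; returns xy, p, area ratio"""
    K,W=cam(c,s);best=None
    for d in (silhouettes(c,name) if ds is None else ds):
        m=d['mask'].astype(np.uint8);cs,_=cv2.findContours(m,cv2.RETR_EXTERNAL,cv2.CHAIN_APPROX_NONE)
        if not cs: continue
        k=max(cs,key=cv2.contourArea)
        if cv2.contourArea(k)<30: continue
        uv,a=hullc(k[:,0].astype(float))
        def mod(x): return hullc(np.vstack([proj(K,W,np.c_[x[0]+r*np.cos(A),x[1]+r*np.sin(A),0*A+z+z0]) for r,z in (geom or G[name])]))
        x=least_squares(lambda x:mod(x)[0]-uv,near if near is not None else [.5,0],diff_step=1e-3).x
        r=(np.round(x,4).tolist(),round(float(d['p']),2),round(a/mod(x)[1],2),np.round(uv).tolist())
        if near is None: best=(best or [])+[r]
        elif best is None or np.hypot(*(x-near))<np.hypot(*(np.array(best[0])-near)): best=r
    return best
def delta(s,xyz,yaw=None):
    T=pose(s);d=T[:3,:3].T@(np.array(xyz)-T[:3,3])/.06
    # tool z down: turn about tool z = -(world yaw change)
    t=0 if yaw is None else -((yaw-s['tool_rot'][2]+np.pi/2)%np.pi-np.pi/2)/np.radians(8)
    return np.round([*d,t],2).tolist()
E
python3 - <<'E'
from h import *
grab_frame('top')
for n in G: print(n,locate('top',n))
grab_frame('scene')
for n in G: print('scene',n,locate('scene',n))
E
```

```text
mould [([0.4494, 0.0177], 0.53, 0.88, [276.0, 239.0])]
cheese [([0.4482, 0.0188], 0.73, 0.89, [275.0, 239.0]), ([0.3632, 0.0006], 0.72, 0.85, [283.0, 276.0]), ([0.613, 0.2641], 0.45, 3.36, [172.0, 169.0]), ([0.4491, -0.2774], 0.17, 1.23, [402.0, 239.0])]
stand [([0.454, 0.2993], 0.93, 0.95, [158.0, 236.0])]
tray [([0.6152, 0.2682], 0.91, 0.95, [172.0, 169.0])]
follower [([0.449, -0.283], 0.73, 0.99, [403.0, 239.0])]
weight_large [([0.6458, -0.2885], 0.8, 0.88, [405.0, 156.0]), ([0.6241, -0.0319], 0.52, 0.59, [297.0, 165.0])]
weight_small [([0.716, -0.0612], 0.79, 0.84, [309.0, 127.0]), ([0.6241, -0.0317], 0.59, 0.86, [297.0, 165.0]), ([0.6692, 0.0535], 0.57, 0.86, [261.0, 146.0])]
scene mould [([0.449, 0.0205], 0.68, 0.97, [297.0, 196.0])]
scene cheese [([0.3522, 0.001], 0.67, 0.65, [303.0, 176.0])]
scene stand [([0.4527, 0.3011], 0.77, 0.95, [411.0, 227.0])]
scene tray [([0.6139, 0.2712], 0.85, 0.95, [383.0, 270.0])]
scene follower [([0.4462, -0.2805], 0.62, 0.86, [190.0, 174.0])]
scene weight_large [([0.6452, -0.2867], 0.79, 0.87, [147.0, 219.0]), ([0.4576, 0.3023], 0.34, 1.39, [411.0, 227.0])]
scene weight_small [([0.6224, -0.03], 0.84, 0.83, [250.0, 238.0]), ([0.6678, 0.0556], 0.82, 0.85, [278.0, 259.0]), ([0.7131, -0.059], 0.79, 0.91, [221.0, 260.0])]
```

Run:
```python
import cv2
a=cv2.imread('pics/scene0.png');b=cv2.imread('pics/top0.png')
c=cv2.resize(a[160:280,170:330],None,fx=2.5,fy=2.5,interpolation=2);d=cv2.resize(b[110:300,200:350],(315,300*1)) 
import numpy as np
cv2.imwrite('pics/crop0.png',np.hstack([c,cv2.resize(b[120:290,240:400],(300,300))]))
```

```text
(no output)
```

View pics/crop0.png

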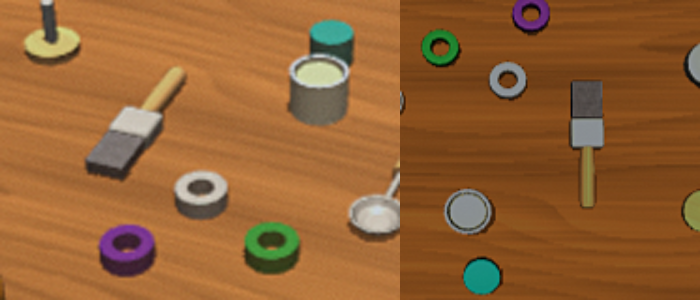

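The crop confirms the choices: the white mould with pale cheese, the steel ring, and the turquoise, green and purple decoys kept separate. Next I move over the mould.

Run:
```python
from h import *
s=status.observe()
print(delta(s,[.449,.019,.16],np.pi))
```

```text
[-7.22, -8.43, 1.32, -1.62]
```

```bash
C="python3 -m creep"
python3 -m creep '[[-3.2,-3.75,0,0,1],[-3.2,-3.75,0,0,1],[-3.2,-3.75,0,0,1],[-3.2,-3.75,0,0,1],[-3.2,-3.75,0,0,1]]'
python3 -m creep '[[-3.2,-3.75,0.3,0,1],[-3.2,-3.75,0.3,0,1],[-3.2,-3.75,0.3,0,1],[-3.2,-3.75,0.3,0,1],[-3.2,-3.75,0.3,0,1]]'
python3 -m creep '[[-0.82,-0.93,1.0,-1.6,1],[-0.82,-0.93,1.0,-1.6,1],[-0.82,-0.93,1.0,-1.6,1],[-0.82,-0.93,1.0,-1.6,1]]'
python3 - <<'E'
from h import *
s=status.observe()
print(np.round(s['position'],4),np.round(s['tool_rot'],3),s['force'])
im=grab_frame('wrist');cv2.imwrite('pics/w1.png',im)
for n in('mould','cheese'):print(n,locate('wrist',n,[.449,.019],0 if n=='mould' else .005,s))
print(delta(s,[.449,.019,.16],np.pi))
E
```

```text
clock: 1.52
position: [0.2777, 0.3446, 0.2396]
tool_rot: [3.141, 0.0, 2.914]
force: [0.5, 0.8, 0.1]
grip_width: 0.085
finger_force: 0.0
clock: 2.15
position: [0.4143, 0.0822, 0.2215]
tool_rot: [3.141, 0.001, 2.914]
force: [0.8, 0.6, 0.3]
grip_width: 0.0853
finger_force: 0.0
clock: 2.65
position: [0.4488, 0.0195, 0.1616]
tool_rot: [3.141, -0.0, 3.138]
force: [0.3, 0.2, 0.0]
grip_width: 0.0854
finger_force: 0.0
[0.4488 0.0195 0.1616] [ 3.141 -0.     3.138] [0.28577571 0.16606063 0.0429861 ]
mould ([0.4492, 0.0178], 0.66, 0.97, [276.0, 197.0])
cheese ([0.4513, 0.0172], 0.71, 0.85, [275.0, 199.0])
[-0.0, -0.01, 0.03, -0.02]
```

View pics/w1.png

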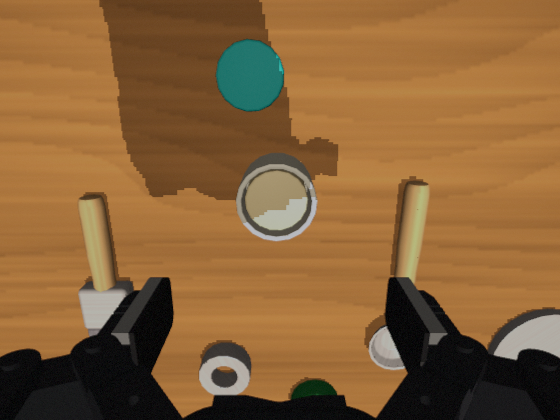

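The wrist view puts the mould, cheese inside, at (276,200), between the open fingers and clear of the turquoise piece at (250,75). Now I descend and grip.

```bash
python3 -m creep '[[0,-0.03,0.8,0,1],[0,-0.03,1.6,0,1],[0,-0.03,2.1,0,1],[0,-0.03,2.36,0,1],[0,-0.03,2.36,0,1]]' 30
python3 -m creep '[[0,0,0,0,0.6],[0,0,0,0,0.5],[0,0,0,0,0.4],[0,0,0,0,0.4],[0,0,0,0,0.4]]' 30
python3 -m creep '[[0,0,-0.2,0,0.4],[0,0,-0.8,0,0.4],[0,0,-1.6,0,0.4],[0,0,-2.0,0,0.4],[0,0,-2.0,0,0.4]]'
python3 - <<'E'
from h import *
s=status.observe()
print(delta(s,[.4535,.300,.15],np.pi))
E
```

```text
clock: 3.42
position: [0.4488, 0.0177, 0.0197]
tool_rot: [-3.142, -0.001, 3.14]
force: [0.9, -0.3, 1.8]
grip_width: 0.0854
finger_force: 0.0
clock: 4.05
position: [0.4496, 0.0176, 0.021]
tool_rot: [3.141, 0.002, 3.139]
force: [-2.3, 0.8, 15.2]
grip_width: 0.0569
finger_force: 28.8
clock: 4.68
position: [0.4498, 0.0176, 0.142]
tool_rot: [3.141, 0.004, 3.139]
force: [-0.3, -0.4, -1.7]
grip_width: 0.0566
finger_force: 32.9
[-0.05, 4.71, -0.13, -0.02]
```

```bash
python3 -m creep '[[0,0.8,-0.2,0,0.4],[0,1.6,-0.2,0,0.4],[0,2.4,-0.2,0,0.4],[0,3.1,-0.2,0,0.4],[0,3.1,-0.2,0,0.4]]'
python3 - <<'E'
from h import *
s=status.observe()
im=grab_frame('wrist');cv2.imwrite('pics/w2.png',im)
print(s['position'],locate('wrist','stand',[.4535,.3],0,s),locate('wrist','tray',[.6145,.27],0,s))
print(locate('wrist','mould',s['position'][:2],s['position'][2]-.0205,s))
print(locate('wrist','cheese',s['position'][:2],s['position'][2]-.0155,s))
E
```

```text
clock: 5.3
position: [0.4485, 0.2063, 0.151]
tool_rot: [3.141, -0.001, -3.139]
force: [-0.4, -1.2, -1.1]
grip_width: 0.0566
finger_force: 33.1
[0.4485162  0.20626436 0.15098587] ([0.4542, 0.2989], 0.78, 0.97, [396.0, 196.0]) ([0.6335, 0.2602], 0.92, 0.25, [336.0, 380.0])
([0.4474, 0.2064], 0.8, 0.96, [278.0, 299.0])
([0.4538, 0.208], 0.59, 0.72, [283.0, 309.0])
```

View pics/w2.png

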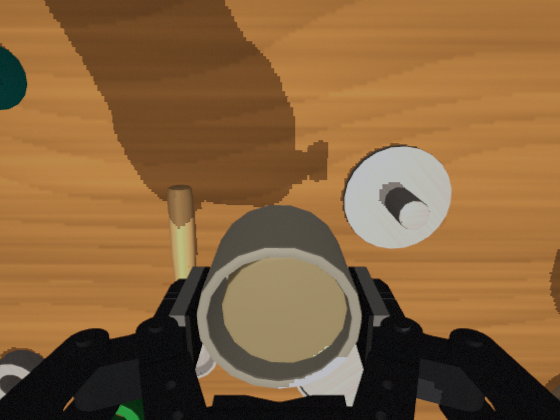

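The wrist view shows the mould firmly held at (278,315) and the stand's post at (410,213). I'll centre over the stand and start down.

```bash
python3 -m creep '[[-0.09,0.8,0,0,0.4],[-0.09,1.55,0,0,0.4],[-0.09,1.55,0.5,0,0.4],[-0.09,1.55,1.0,0,0.4],[-0.09,1.55,1.0,0,0.4]]'
python3 - <<'E'
from h import *
s=status.observe()
im=grab_frame('wrist');cv2.imwrite('pics/w3.png',im)
z=s['position'][2]
print(s['position'],s['force'],locate('wrist','stand',[.4535,.3],0,s),locate('wrist','mould',s['position'][:2],z-.0205,s))
grab_frame('top');print(locate('top','mould',[.454,.3],z-.0205),locate('top','cheese',[.454,.3],z-.0155))
im=grab_frame('scene');cv2.imwrite('pics/s3.png',cv2.resize(im[140:300,330:490],None,fx=3.5,fy=3.5));print(locate('scene','mould',[.454,.3],z-.0205))
E
```

```text
clock: 6.18
position: [0.4543, 0.2948, 0.0903]
tool_rot: [-3.139, -0.003, 3.138]
force: [-0.5, 0.6, -0.4]
grip_width: 0.0565
finger_force: 33.8
[0.45432843 0.2948461  0.09028047] [-0.52521595  0.58018067 -0.35420453] ([0.4448, 0.3003], 0.98, 0.7, [288.0, 200.0]) ([0.4532, 0.2951], 0.88, 0.96, [279.0, 299.0])
([0.4329, 0.2869], 0.56, 0.09, [150.0, 247.0]) ([0.3734, -0.0005], 0.85, 0.76, [283.0, 275.0])
([0.4499, 0.2979], 0.83, 0.95, [415.0, 196.0])
```

View pics/s3.png

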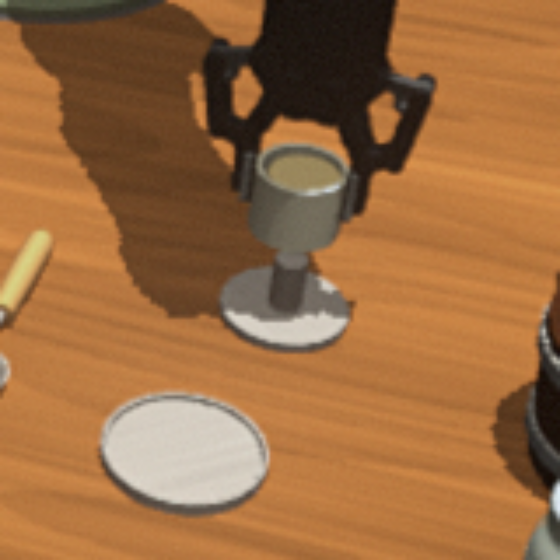

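The scene crop shows the mould above the post, close to centred. I'll let it settle and trim the offset.

```bash
python3 -m creep '[[-0.02,0.05,0,0,0.4],[-0.02,0.05,0,0,0.4],[-0.02,0.05,0,0,0.4],[-0.02,0.05,0,0,0.4]]'
python3 - <<'E'
from h import *
s=status.observe();z=s['position'][2]
print(s['position'],s['tool_rot'])
grab_frame('wrist');print(locate('wrist','mould',s['position'][:2],z-.0205,s))
grab_frame('scene');print(locate('scene','mould',[.454,.3],z-.0205),locate('scene','stand',[.454,.3],0))
E
```

```text
clock: 7.08
position: [0.4561, 0.2993, 0.0917]
tool_rot: [-3.141, -0.0, 3.139]
force: [-0.8, 0.6, -0.6]
grip_width: 0.0566
finger_force: 33.8
[0.45612398 0.29928404 0.09165918] [-3.14145006e+00 -9.62740879e-05  3.13915585e+00]
([0.455, 0.2994], 0.96, 0.96, [278.0, 299.0])
([0.4555, 0.3008], 0.96, 0.89, [416.0, 197.0]) ([0.4535, 0.3013], 0.84, 0.92, [411.0, 227.0])
```

```bash
python3 -m creep '[[0.02,0,0.3,0,0.4],[0.02,0,0.5,0,0.4],[0.02,0,0.7,0,0.4],[0.02,0,0.85,0,0.4],[0.02,0,0.85,0,0.4]]'
python3 -m creep '[[0,0,0.08,0,0.4],[0,0,0.13,0,0.4],[0,0,0.16,0,0.4],[0,0,0.19,0,0.4],[0,0,0.19,0,0.4]]'
```

```text
clock: 7.95
position: [0.4548, 0.2991, 0.0401]
tool_rot: [-3.141, -0.001, 3.139]
force: [-0.6, -0.4, -0.5]
grip_width: 0.0565
finger_force: 33.9
clock: 8.57
position: [0.455, 0.2994, 0.0293]
tool_rot: [3.142, 0.0, 3.139]
force: [0.4, -0.1, -0.1]
grip_width: 0.0569
finger_force: 33.9
```

```bash
python3 -m creep '[[0,0,0.02,0,0.4],[0,0,0.03,0,0.4],[0,0,0.03,0,0.4]]'
```

```text
clock: 8.95
position: [0.455, 0.2994, 0.0289]
tool_rot: [3.141, 0.0, 3.139]
force: [-8.3, -6.1, 36.5]
grip_width: 0.0568
finger_force: 37.1
```

```bash
python3 -m creep '[[0,0,-0.02,0,0.4],[0,0,-0.02,0,0.7],[0,0,-0.02,0,1],[0,0,-0.02,0,1],[0,0,-0.02,0,1]]'
python3 -m creep '[[0,0,-0.3,0,1],[0,0,-0.8,0,1],[0,0,-1.4,0,1],[0,0,-2.0,0,1],[0,0,-2.0,0,1]]'
python3 -m creep '[[0,0,0,0,1],[0,0,0,0,1]]'
python3 - <<'E'
from h import *
s=status.observe();print(s['position'])
im=grab_frame('wrist');cv2.imwrite('pics/w4.png',im)
a=silhouettes('wrist','cheese')
print(locate('wrist','mould',[.454,.3],.008,s),locate('wrist','cheese',[.454,.3],.046,s,ds=a))
im2=grab_frame('scene');print(locate('scene','mould',[.454,.3],.008),locate('scene','cheese',[.454,.3],.046))
cv2.imwrite('pics/w4b.png',np.hstack([cv2.resize(im[100:350,150:410],(390,375)),cv2.resize(im2[160:280,350:470],(375,375))]))
E
```

```text
clock: 9.57
position: [0.4549, 0.2993, 0.0286]
tool_rot: [-3.142, -0.0, 3.139]
force: [0.3, 0.4, 0.2]
grip_width: 0.0852
finger_force: 0.0
clock: 10.2
position: [0.4561, 0.3001, 0.1522]
tool_rot: [3.138, 0.004, 3.139]
force: [-0.6, -0.2, -0.8]
grip_width: 0.0849
finger_force: 0.0
clock: 10.45
position: [0.4546, 0.2991, 0.1482]
tool_rot: [-3.141, -0.001, 3.139]
force: [-0.1, 0.6, 0.1]
grip_width: 0.0854
finger_force: 0.0
[0.45462217 0.29908777 0.14815929]
([0.4469, 0.2983], 0.91, 0.73, [277.0, 195.0]) ([0.4539, 0.301], 0.86, 0.95, [282.0, 219.0])
([0.4612, 0.3017], 0.72, 0.79, [412.0, 221.0]) ([0.4508, 0.3032], 0.85, 0.83, [415.0, 207.0])
```

View pics/w4b.png

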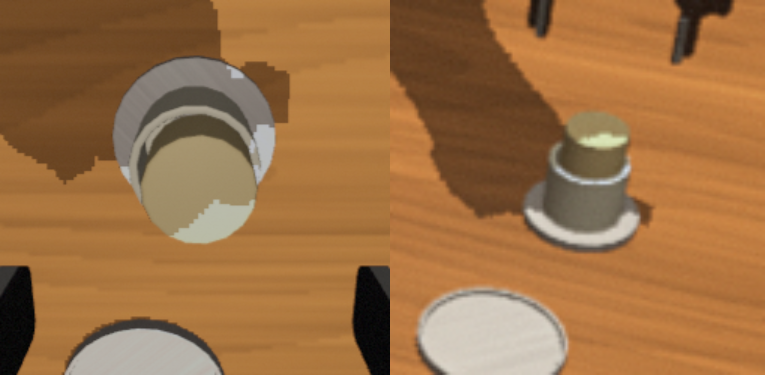

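The mould sits flat on the base and the cheese stands about 28 mm proud, concentric. Next I grip the cheese.

```bash
python3 -m creep '[[0.01,0.02,0.5,0,1],[0.01,0.02,1.0,0,1],[0.01,0.02,1.3,0,1],[0.01,0.02,1.4,0,1],[0.01,0.02,1.4,0,1]]' 30
python3 -m creep '[[0,0,0,0,0.7],[0,0,0,0,0.55],[0,0,0,0,0.45],[0,0,0,0,0.3],[0,0,0,0,0.3]]' 30
python3 -m creep '[[0,0,0,0,0.3],[0,0,-0.1,0,0.3],[0,0,-0.4,0,0.3],[0,0,-1,0,0.3],[0,0,-1.4,0,0.3]]'
python3 - <<'E'
from h import *
s=status.observe();print(s['position'])
im=grab_frame('wrist');z=s['position'][2]
print(locate('wrist','cheese',s['position'][:2],z-.018,s))
grab_frame('scene');print(locate('scene','mould',[.454,.3],.008),locate('scene','tray',[.614,.27],0))
print(delta(s,[.6145,.2695,.13],np.pi))
E
```

```text
clock: 11.38
position: [0.4546, 0.3006, 0.0649]
tool_rot: [-3.142, 0.0, 3.139]
force: [0.3, -0.1, 0.2]
grip_width: 0.0857
finger_force: 0.0
clock: 12.0
position: [0.4546, 0.3008, 0.0654]
tool_rot: [3.141, 0.001, 3.139]
force: [-1.8, -1.6, 9.3]
grip_width: 0.0447
finger_force: 29.4
clock: 12.62
position: [0.4547, 0.3007, 0.1513]
tool_rot: [3.14, 0.001, 3.139]
force: [-0.0, 0.1, -0.6]
grip_width: 0.0446
finger_force: 31.0
[0.45473871 0.30072419 0.15129541]
([0.4917, 0.289], 0.68, 0.34, [251.0, 368.0])
([0.4541, 0.302], 0.92, 0.93, [413.0, 219.0]) ([0.6142, 0.271], 0.71, 0.99, [382.0, 270.0])
[-2.66, -0.51, 0.36, -0.02]
```

```bash
python3 -m creep '[[-0.8,-0.1,0,0,0.3],[-1.7,-0.2,0,0,0.3],[-2.6,-0.3,0,0,0.3],[-3.5,-0.4,0,0,0.3],[-4.1,-0.5,0,0,0.3]]'
python3 -m creep '[[0,0,0,0,0.3],[0,0,0,0,0.3],[0,0,0,0,0.3]]'
python3 - <<'E'
from h import *
s=status.observe();print(s['position'],s['finger_force'])
im=grab_frame('wrist');cv2.imwrite('pics/w5.png',im);z=s['position'][2]
print(locate('wrist','cheese',s['position'][:2],z-.019,s),locate('wrist','tray',[.6145,.27],0,s))
grab_frame('top');print(locate('top','cheese',s['position'][:2],z-.019))
E
```

```text
clock: 13.5
position: [0.7019, 0.2688, 0.1472]
tool_rot: [-3.141, -0.001, 3.138]
force: [0.9, 0.2, -0.6]
grip_width: 0.0446
finger_force: 31.1
clock: 13.88
position: [0.6994, 0.2706, 0.1486]
tool_rot: [3.141, -0.001, 3.14]
force: [0.6, 0.1, -0.1]
grip_width: 0.0448
finger_force: 31.1
[0.69939868 0.27058526 0.14860786] 31.074179916176945
([0.6982, 0.2709], 0.72, 0.94, [279.0, 290.0]) ([0.6157, 0.2687], 0.83, 0.98, [276.0, 74.0])
([0.6888, 0.2704], 0.65, 0.43, [151.0, 123.0])
```

View pics/w5.png

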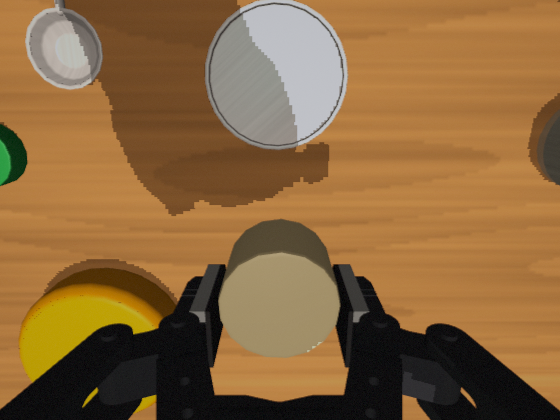

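The cheese is held straight at (279,290) and the tray is at (276,74). Lowering into the tray.

```bash
python3 -m creep '[[0.7,-0.02,0,0,0.3],[1.38,-0.02,0.2,0,0.3],[1.38,-0.02,0.9,0,0.3],[1.38,-0.02,1.5,0,0.3],[1.38,-0.02,1.8,0,0.3]]'
python3 -m creep '[[0,0,0.1,0,0.3],[0,0,0.17,0,0.3],[0,0,0.22,0,0.3],[0,0,0.22,0,0.3]]'
```

```text
clock: 14.75
position: [0.6168, 0.2688, 0.0392]
tool_rot: [-3.141, -0.001, 3.139]
force: [0.9, 0.4, -0.4]
grip_width: 0.0449
finger_force: 31.1
clock: 15.25
position: [0.6177, 0.269, 0.0279]
tool_rot: [3.141, 0.0, 3.139]
force: [-1.1, -0.3, -0.5]
grip_width: 0.0449
finger_force: 31.1
```

```bash
python3 -m creep '[[0.02,0,0.02,0,0.3],[0.02,0,0.04,0,0.3],[0.02,0,0.045,0,0.3],[0.02,0,0.045,0,0.3]]'
```

```text
clock: 15.75
position: [0.6163, 0.2691, 0.0255]
tool_rot: [3.141, 0.0, 3.139]
force: [-4.7, -0.6, 10.7]
grip_width: 0.0447
finger_force: 32.2
```

```bash
python3 -m creep '[[0,0,-0.01,0,0.5],[0,0,-0.01,0,0.8],[0,0,-0.01,0,1],[0,0,-0.01,0,1],[0,0,-0.01,0,1]]'
python3 -m creep '[[0,0,-0.3,0,1],[0,0,-0.8,0,1],[0,0,-1.6,0,1],[0,0,-2.1,0,1],[0,0,-2.1,0,1]]'
python3 -m creep '[[0,0,0,0,1],[0,0,0,0,1]]'
python3 - <<'E'
from h import *
s=status.observe();print(s['position'])
im=grab_frame('wrist')
print(locate('wrist','tray',[.615,.27],0,s),locate('wrist','cheese',[.615,.27],.006,s))
im2=grab_frame('scene');print(locate('scene','mould',[.454,.3],.008),locate('scene','cheese',[.615,.27],.006))
print(delta(s,[.5,-.282,.16],np.pi))
E
```

```text
clock: 16.38
position: [0.6163, 0.2689, 0.0253]
tool_rot: [-3.142, -0.0, 3.139]
force: [0.0, 0.5, -0.3]
grip_width: 0.0854
finger_force: 0.0
clock: 17.0
position: [0.6176, 0.2694, 0.1553]
tool_rot: [3.139, 0.004, 3.139]
force: [0.4, 0.1, -1.3]
grip_width: 0.0851
finger_force: 0.0
clock: 17.25
position: [0.6159, 0.2688, 0.1507]
tool_rot: [-3.141, -0.001, 3.139]
force: [0.1, -0.2, -0.1]
grip_width: 0.0857
finger_force: 0.0
[0.6158727  0.26880357 0.15073844]
([0.6153, 0.2685], 0.9, 0.96, [278.0, 189.0]) ([0.6156, 0.2689], 0.84, 0.95, [279.0, 200.0])
([0.4561, 0.3014], 0.75, 0.85, [412.0, 220.0]) ([0.6136, 0.271], 0.78, 0.9, [383.0, 262.0])
[1.91, -9.18, -0.15, -0.02]
```

The cheese is centred in the tray to under 1 mm. On to the follower.

```bash
python3 -m creep '[[1.2,-4.6,-0.15,0,1],[1.2,-4.6,-0.15,0,1],[1.2,-4.6,-0.15,0,1],[1.2,-4.6,-0.15,0,1],[1.2,-4.6,-0.15,0,1]]'
python3 -m creep '[[1.4,-4.6,0,0,1],[1.4,-4.6,0,0,1],[1.4,-4.6,0,0,1],[1.4,-4.6,0,0,1],[1.4,-4.6,0,0,1]]'
python3 -m creep '[[0,0,0,0,1],[0,0,0,0,1]]'
python3 - <<'E'
from h import *
s=status.observe()
im=grab_frame('wrist');cv2.imwrite('pics/w6.png',im)
f=locate('wrist','follower',[.449,-.282],0,s);print(s['position'],f,locate('wrist','weight_large',[.645,-.287],0,s))
print(delta(s,[*f[0],.035],np.pi))
E
```

```text
clock: 18.18
position: [0.5427, -0.0101, 0.1607]
tool_rot: [-3.141, 0.0, 3.136]
force: [1.0, 0.5, -0.2]
grip_width: 0.0854
finger_force: 0.0
clock: 18.8
position: [0.4576, -0.2856, 0.1606]
tool_rot: [-3.141, 0.0, 3.137]
force: [0.3, 0.7, -0.8]
grip_width: 0.0853
finger_force: 0.0
clock: 19.05
position: [0.4592, -0.282, 0.1603]
tool_rot: [3.141, 0.0, 3.14]
force: [-0.3, 0.5, -0.1]
grip_width: 0.0855
finger_force: 0.0
[ 0.45922311 -0.28198831  0.16031232] ([0.4496, -0.2818], 0.98, 0.94, [279.0, 176.0]) ([0.64, -0.2879], 0.77, 0.72, [273.0, 375.0])
[0.16, 0.0, 2.09, -0.01]
```

View pics/w6.png

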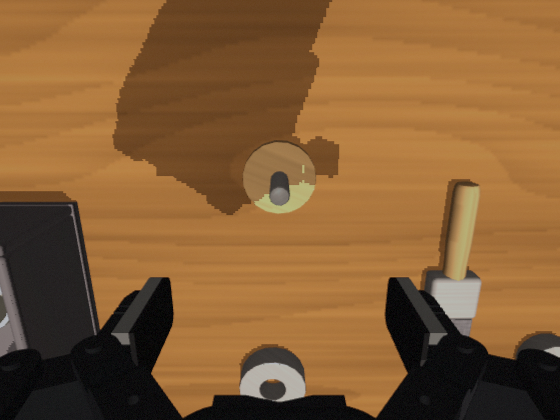

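The follower's spindle shows at (279,190), with its disc at (279,176). Descending to grip the spindle.

```bash
python3 -m creep '[[0.16,0,0.6,0,1],[0.16,0,1.2,0,1],[0.16,0,1.8,0,0.8],[0.16,0,2.05,0,0.6],[0.16,0,2.05,0,0.5]]' 30
python3 -m creep '[[0,0,0,0,0.4],[0,0,0,0,0.3],[0,0,0,0,0.2],[0,0,0,0,0.1],[0,0,0,0,0]]' 30
python3 -m creep '[[0,0,0,0,0],[0,0,0,0,0],[0,0,0,0,0]]'
python3 -m creep '[[0,0,-0.2,0,0],[0,0,-0.8,0,0],[0,0,-1.6,0,0],[0,0,-2.2,0,0],[0,0,-2.2,0,0]]'
python3 - <<'E'
from h import *
s=status.observe()
im=grab_frame('wrist')
print(s['position'],locate('wrist','follower',s['position'][:2],s['position'][2]-.037,s))
print(delta(s,[.7,.269,.17],np.pi))
E
```

```text
clock: 19.82
position: [0.4493, -0.2822, 0.0372]
tool_rot: [3.141, -0.001, 3.14]
force: [0.4, -0.4, -0.1]
grip_width: 0.0428
finger_force: 0.0
clock: 20.45
position: [0.4496, -0.2827, 0.0378]
tool_rot: [-3.141, 0.001, 3.139]
force: [-0.8, 1.6, 7.4]
grip_width: 0.0131
finger_force: 30.4
clock: 20.82
position: [0.4496, -0.2827, 0.0378]
tool_rot: [-3.141, 0.001, 3.139]
force: [-0.3, 2.2, 7.0]
grip_width: 0.0125
finger_force: 30.4
clock: 21.45
position: [0.4504, -0.2833, 0.1724]
tool_rot: [-3.14, 0.004, 3.139]
force: [0.1, 0.3, -1.2]
grip_width: 0.0128
finger_force: 29.6
[ 0.4503788  -0.28327792  0.17242525] ([0.4492, -0.283], 0.76, 0.92, [279.0, 259.0])
[-4.14, 9.22, 0.04, -0.02]
```

```bash
python3 -m creep '[[-1.4,4.6,0,0,0],[-1.4,4.6,0,0,0],[-1.4,4.6,0,0,0],[-1.4,4.6,0,0,0],[-1.4,4.6,0,0,0]]'
python3 -m creep '[[-1.38,4.59,0,0,0],[-1.38,4.59,0,0,0],[-1.38,4.59,0,0,0],[-1.38,4.59,0,0,0],[-1.38,4.59,0,0,0]]'
python3 -m creep '[[0,0,0.6,0,0],[0,0,1.0,0,0],[0,0,1.0,0,0],[0,0,1.0,0,0]]'
python3 - <<'E'
from h import *
s=status.observe();z=s['position'][2]-.0375
im=grab_frame('wrist');cv2.imwrite('pics/w7.png',im)
print(s['position'],locate('wrist','follower',s['position'][:2],z,s))
im=grab_frame('scene');print(locate('scene','follower',s['position'][:2],z),locate('scene','cheese',[.615,.27],.006))
E
```

```text
clock: 22.18
position: [0.5339, -0.0036, 0.1682]
tool_rot: [3.141, -0.002, -3.141]
force: [-0.4, -0.8, -0.6]
grip_width: 0.0133
finger_force: 29.6
clock: 22.8
position: [0.6168, 0.2716, 0.1675]
tool_rot: [-3.141, -0.002, -3.142]
force: [-0.1, -0.7, -0.3]
grip_width: 0.0129
finger_force: 29.6
clock: 23.3
position: [0.6177, 0.2682, 0.1098]
tool_rot: [-3.142, 0.0, 3.139]
force: [0.1, -0.6, 0.2]
grip_width: 0.0127
finger_force: 29.7
[0.61772264 0.26822389 0.1097644 ] ([0.6166, 0.2684], 0.73, 0.93, [279.0, 258.0])
([0.6174, 0.2709], 0.63, 0.91, [386.0, 240.0]) ([0.6187, 0.2721], 0.89, 0.74, [383.0, 264.0])
```

```bash
python3 -m creep '[[0.02,0.01,0.2,0,0],[0.02,0.01,0.35,0,0],[0.02,0.01,0.45,0,0],[0.02,0.01,0.48,0,0],[0.02,0.01,0.48,0,0]]'
python3 -m creep '[[0,0,0.02,0,0],[0,0,0.03,0,0],[0,0,0.03,0,0]]'
```

```text
clock: 24.18
position: [0.6164, 0.2689, 0.0806]
tool_rot: [-3.142, -0.0, 3.139]
force: [0.4, -0.5, -0.3]
grip_width: 0.0132
finger_force: 29.7
clock: 24.55
position: [0.6167, 0.2691, 0.0799]
tool_rot: [3.141, 0.001, 3.139]
force: [-3.1, -0.9, 10.5]
grip_width: 0.0133
finger_force: 30.9
```

```bash
python3 -m creep '[[0,0,-0.01,0,0.3],[0,0,-0.01,0,0.6],[0,0,-0.01,0,0.9],[0,0,-0.01,0,1],[0,0,-0.01,0,1]]'
python3 -m creep '[[0,0,-0.3,0,1],[0,0,-0.8,0,1],[0,0,-1.5,0,1],[0,0,-1.7,0,1],[0,0,-1.7,0,1]]'
python3 -m creep '[[0,0,0,0,1],[0,0,0,0,1]]'
python3 - <<'E'
from h import *
s=status.observe();print(s['position'])
im=grab_frame('wrist')
print(locate('wrist','follower',[.616,.269],.042,s),locate('wrist','cheese',[.615,.27],.006,s))
im2=grab_frame('scene');print(locate('scene','follower',[.616,.269],.042))
cv2.imwrite('pics/w8.png',np.hstack([cv2.resize(im[80:330,150:410],(390,375)),cv2.resize(im2[160:300,330:450],(320,375))]))
print(delta(s,[.6555,-.287,.15],np.pi))
E
```

```text
clock: 25.18
position: [0.6163, 0.2689, 0.0793]
tool_rot: [-3.142, -0.0, 3.139]
force: [0.8, -0.0, 0.0]
grip_width: 0.0852
finger_force: 0.0
clock: 25.8
position: [0.6167, 0.2692, 0.1828]
tool_rot: [3.141, 0.002, 3.139]
force: [-0.6, -0.2, -0.8]
grip_width: 0.0857
finger_force: 0.0
clock: 26.05
position: [0.6159, 0.2688, 0.1803]
tool_rot: [-3.141, -0.001, 3.139]
force: [0.5, 0.6, 0.3]
grip_width: 0.0856
finger_force: 0.0
[0.61585141 0.26878168 0.18033089]
([0.6163, 0.2691], 0.61, 0.96, [279.0, 197.0]) None
None
[-0.68, -9.26, 0.51, -0.02]
```

View pics/w8.png

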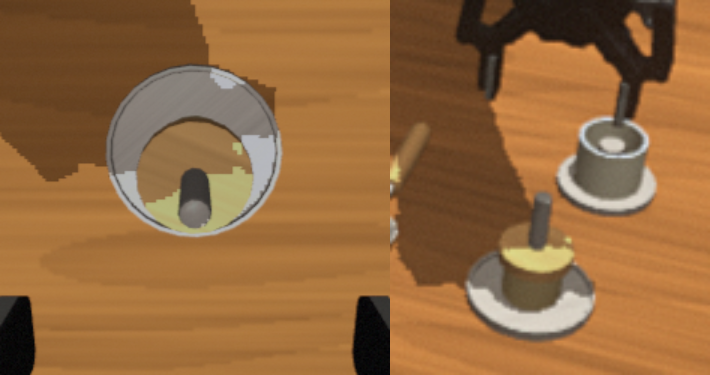

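The follower lies flat and centred on the cheese, spindle up, and the empty mould stands over the post. Now the large weight.

```bash
python3 -m creep '[[-0.3,-4.7,0,0,1],[-0.3,-4.7,0,0,1],[-0.3,-4.7,0,0,1],[-0.3,-4.7,0,0,1],[-0.3,-4.7,0,0,1]]'
python3 -m creep '[[-0.3,-4.56,0.5,0,1],[-0.3,-4.56,0.5,0,1],[-0.3,-4.56,0.5,0,1],[-0.3,-4.56,0.5,0,1],[-0.3,-4.56,0.5,0,1]]'
python3 -m creep '[[0,0,0,0,1],[0,0,0,0,1]]'
python3 - <<'E'
from h import *
s=status.observe()
im=grab_frame('wrist');cv2.imwrite('pics/w9.png',im)
f=locate('wrist','weight_large',[.6455,-.287],0,s);print(s['position'],f)
print(delta(s,[f[0][0]+.001,f[0][1],.012],np.pi))
E
```

```text
clock: 26.92
position: [0.6335, -0.0172, 0.1816]
tool_rot: [-3.14, 0.0, 3.136]
force: [0.0, 0.9, -0.6]
grip_width: 0.0854
finger_force: 0.0
clock: 27.55
position: [0.6497, -0.2912, 0.1508]
tool_rot: [-3.14, -0.001, 3.135]
force: [0.6, 0.3, 0.0]
grip_width: 0.0852
finger_force: 0.0
clock: 27.8
position: [0.6514, -0.285, 0.1514]
tool_rot: [3.141, 0.0, 3.141]
force: [0.1, 0.5, -0.5]
grip_width: 0.0858
finger_force: 0.0
[ 0.6513696  -0.28503843  0.15136606] ([0.6468, -0.2884], 0.71, 0.95, [274.0, 188.0])
[0.06, -0.06, 2.32, -0.01]
```

View pics/w9.png

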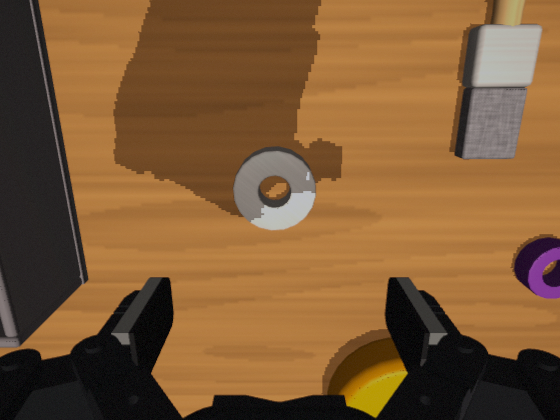

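The large ring is at (274,188), hole visible, clear of the box and the yellow disc. Descending.

```bash
python3 -m creep '[[0.06,-0.06,0.7,0,1],[0.06,-0.06,1.5,0,1],[0.06,-0.06,2.1,0,1],[0.06,-0.06,2.38,0,1],[0.06,-0.06,2.38,0,1]]' 60
python3 -m creep '[[0,0,0,0,0.8],[0,0,0,0,0.65],[0,0,0,0,0.55],[0,0,0,0,0.5],[0,0,0,0,0.5]]' 60
python3 -m creep '[[0,0,-0.1,0,0.5],[0,0,-0.5,0,0.5],[0,0,-1.3,0,0.5],[0,0,-2.1,0,0.5],[0,0,-2.8,0,0.5]]'
python3 -m creep '[[0,0,0,0,0.5],[0,0,0,0,0.5]]'
python3 - <<'E'
from h import *
s=status.observe()
im=grab_frame('wrist');cv2.imwrite('pics/w10.png',im)
for dz in(.008,.01):print(s['position'],locate('wrist','weight_large',s['position'][:2],s['position'][2]-dz,s))
E
```

```text
clock: 28.52
position: [0.6473, -0.2896, 0.0084]
tool_rot: [3.141, -0.001, 3.14]
force: [0.1, -0.8, 0.1]
grip_width: 0.0857
finger_force: 0.0
clock: 29.15
position: [0.6485, -0.2901, 0.0112]
tool_rot: [-3.141, 0.002, 3.14]
force: [-4.1, 4.8, 15.4]
grip_width: 0.0605
finger_force: 61.4
clock: 29.78
position: [0.6474, -0.2906, 0.1805]
tool_rot: [-3.141, 0.002, 3.139]
force: [0.4, 0.1, -5.2]
grip_width: 0.0596
finger_force: 67.0
clock: 30.02
position: [0.6469, -0.2902, 0.1768]
tool_rot: [3.141, -0.0, 3.139]
force: [0.6, 1.1, -5.6]
grip_width: 0.0595
finger_force: 66.9
[ 0.64693765 -0.29015679  0.17675267] ([0.6434, -0.29], 0.93, 0.9, [278.0, 285.0])
[ 0.64693765 -0.29015679  0.17675267] ([0.6445, -0.29], 0.93, 0.92, [278.0, 285.0])
```

```bash
python3 -m creep '[[0.24,4.7,0,0,0.5],[0.24,4.7,0,0,0.5],[0.24,4.7,0,0,0.5],[0.24,4.7,0,0,0.5],[0.24,4.7,0,0,0.5]]'
python3 -m creep '[[0.24,4.62,0,0,0.5],[0.24,4.62,0,0,0.5],[0.24,4.62,0,0,0.5],[0.24,4.62,0,0,0.5],[0.24,4.62,0,0,0.5]]'
python3 -m creep '[[0,0,0.4,0,0.5],[0,0,0.7,0,0.5],[0,0,0.7,0,0.5],[0,0,0.7,0,0.5]]'
python3 - <<'E'
from h import *
s=status.observe();z=s['position'][2]-.011
im=grab_frame('wrist');cv2.imwrite('pics/w11.png',im)
print(s['position'],locate('wrist','weight_large',s['position'][:2],z,s))
im2=grab_frame('scene');print(locate('scene','weight_large',s['position'][:2],z),locate('scene','follower',[.616,.27],.042))
cv2.imwrite('pics/w11b.png',np.hstack([cv2.resize(im[130:400,130:430],(417,375)),cv2.resize(im2[170:310,320:440],(320,375))]))
E
```

```text
clock: 30.8
position: [0.6329, -0.0041, 0.1758]
tool_rot: [3.14, -0.002, -3.14]
force: [1.1, -0.6, -4.9]
grip_width: 0.0596
finger_force: 67.1
clock: 31.42
position: [0.6183, 0.2734, 0.1754]
tool_rot: [3.141, -0.002, -3.14]
force: [0.5, -0.9, -4.7]
grip_width: 0.06
finger_force: 67.2
clock: 31.92
position: [0.6203, 0.2685, 0.1351]
tool_rot: [3.142, 0.0, 3.138]
force: [0.3, 0.3, -4.6]
grip_width: 0.0599
finger_force: 67.2
[0.62034541 0.26847556 0.13508369] ([0.6185, 0.2686], 0.87, 0.94, [278.0, 285.0])
([0.6175, 0.2706], 0.63, 0.96, [389.0, 221.0]) ([0.6196, 0.2719], 0.68, 0.77, [385.0, 252.0])
```

View pics/w11b.png

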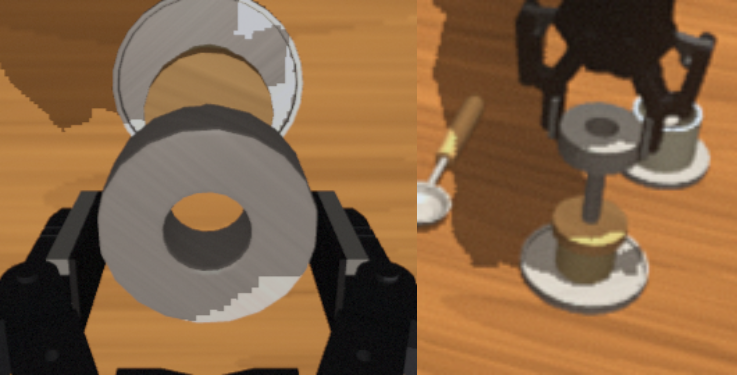

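The ring hangs just above the spindle, about 2 mm off in x. I'll trim and lower it gently.

```bash
python3 -m creep '[[0.035,0.01,0.1,0,0.5],[0.035,0.01,0.2,0,0.5],[0.035,0.01,0.4,0,0.5],[0.035,0.01,0.5,0,0.5],[0.035,0.01,0.5,0,0.5]]'
python3 -m creep '[[0,0,0.2,0,0.5],[0,0,0.4,0,0.5],[0,0,0.5,0,0.5],[0,0,0.56,0,0.5],[0,0,0.56,0,0.5]]'
```

```text
clock: 32.8
position: [0.6175, 0.2694, 0.1038]
tool_rot: [-3.141, -0.001, 3.139]
force: [0.5, 0.2, -4.1]
grip_width: 0.06
finger_force: 67.1
clock: 33.42
position: [0.6178, 0.2695, 0.0709]
tool_rot: [-3.142, -0.0, 3.139]
force: [0.1, 0.1, -4.7]
grip_width: 0.0597
finger_force: 67.1
```

```bash
python3 -m creep '[[0,0,0.03,0,0.5],[0,0,0.05,0,0.5],[0,0,0.06,0,0.5],[0,0,0.06,0,0.5]]'
python3 -m creep '[[0,0,0.02,0,0.5],[0,0,0.03,0,0.5],[0,0,0.03,0,0.5]]'
```

```text
clock: 33.92
position: [0.6178, 0.2696, 0.0674]
tool_rot: [-3.142, 0.0, 3.139]
force: [-0.1, 0.2, -4.4]
grip_width: 0.0596
finger_force: 67.1
clock: 34.3
position: [0.6178, 0.2695, 0.0655]
tool_rot: [-3.142, -0.0, 3.139]
force: [0.6, -0.6, -4.2]
grip_width: 0.0601
finger_force: 67.2
```

```bash
python3 -m creep '[[0,0,0.02,0,0.5],[0,0,0.03,0,0.5],[0,0,0.03,0,0.5]]'
```

```text
clock: 34.67
position: [0.6183, 0.2696, 0.0653]
tool_rot: [3.141, 0.001, 3.139]
force: [-5.9, -2.7, 16.8]
grip_width: 0.0599
finger_force: 69.2
```

```bash
python3 -m creep '[[0,0,-0.015,0,0.55],[0,0,-0.015,0,0.7],[0,0,-0.015,0,1],[0,0,-0.015,0,1],[0,0,-0.015,0,1]]'
python3 -m creep '[[0,0,-0.3,0,1],[0,0,-0.8,0,1],[0,0,-1.5,0,1],[0,0,-1.9,0,1],[0,0,-1.9,0,1]]'
python3 -m creep '[[0,0,0,0,1],[0,0,0,0,1]]'
python3 - <<'E'
from h import *
s=status.observe();print(s['position'])
im=grab_frame('wrist');f=[(.031,.012),(.031,.034),(.007,.062)]
for d in silhouettes('wrist','weight_large'):print(d['p'],d['extent'])
print(locate('wrist','weight_large',[.616,.269],.054,s))
im2=grab_frame('scene');print(locate('scene','weight_large',[.616,.269],.054),locate('scene','cheese',[.616,.269],.006))
cv2.imwrite('pics/w12.png',np.hstack([cv2.resize(im[80:330,150:410],(390,375)),cv2.resize(im2[180:310,330:440],(317,375))]))
print(delta(s,[.633,-.031,.15],np.pi))
E
```

```text
clock: 35.3
position: [0.6179, 0.2696, 0.0646]
tool_rot: [-3.142, 0.0, 3.139]
force: [1.2, -0.1, -0.9]
grip_width: 0.0857
finger_force: 0.0
clock: 35.92
position: [0.6188, 0.27, 0.182]
tool_rot: [3.14, 0.004, 3.139]
force: [-0.4, -0.2, 0.5]
grip_width: 0.0854
finger_force: 0.0
clock: 36.17
position: [0.6174, 0.2694, 0.178]
tool_rot: [-3.141, -0.001, 3.139]
force: [0.0, -0.6, -0.6]
grip_width: 0.0857
finger_force: 0.0
[0.6174315  0.26938708 0.17800751]
0.76 [0.4177, 0.3764, 0.5791, 0.5919]
([0.6163, 0.2696], 0.76, 0.96, [279.0, 203.0])
([0.6153, 0.2719], 0.81, 0.92, [386.0, 248.0]) ([0.6359, 0.2739], 0.71, 0.33, [382.0, 269.0])
[-0.27, -5.01, 0.47, -0.02]
```

View pics/w12.png

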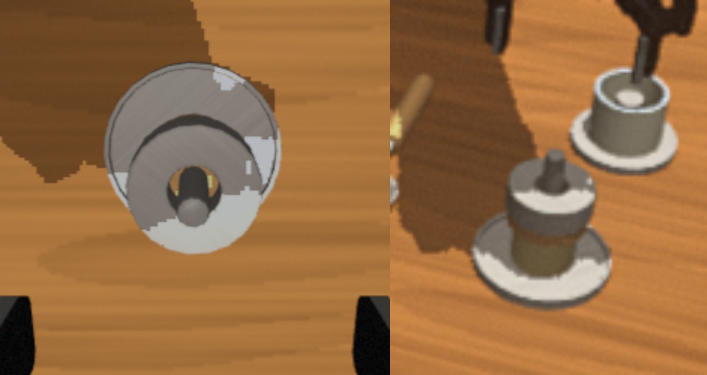

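The large ring is flat and concentric on the spindle. Next, the small steel ring.

```bash
python3 -m creep '[[-0.2,-4.8,0,0,1],[-0.2,-4.8,0,0,1],[-0.2,-4.8,0,0,1],[-0.2,-4.8,0,0,1],[-0.2,-4.8,0,0,1]]'
python3 -m creep '[[-0.05,-0.2,0.5,0,1],[-0.05,-0.2,0.5,0,1],[-0.05,-0.2,0.5,0,1]]'
python3 - <<'E'
from h import *
s=status.observe()
im=grab_frame('wrist');cv2.imwrite('pics/w13.png',im)
f=locate('wrist','weight_small',[.6235,-.031],0,s);print(s['position'],f)
print(im[int(f[3][1])+14,int(f[3][0])+18],im[int(f[3][1])+14,int(f[3][0])-18])
print(delta(s,[f[0][0]+.001,f[0][1],.012],np.pi))
E
```

```text
clock: 37.1
position: [0.6289, -0.0221, 0.1789]
tool_rot: [-3.141, 0.0, 3.136]
force: [0.2, 0.3, 0.1]
grip_width: 0.0853
finger_force: 0.0
clock: 37.48
position: [0.6323, -0.0295, 0.1494]
tool_rot: [3.141, 0.0, 3.14]
force: [-0.2, 0.3, 0.1]
grip_width: 0.0855
finger_force: 0.0
[ 0.6323171  -0.02948143  0.14938492] ([0.6247, -0.0319], 0.64, 0.96, [275.0, 184.0])
[196 193 191] [123 129 138]
[0.11, -0.04, 2.29, -0.01]
```

View pics/w13.png

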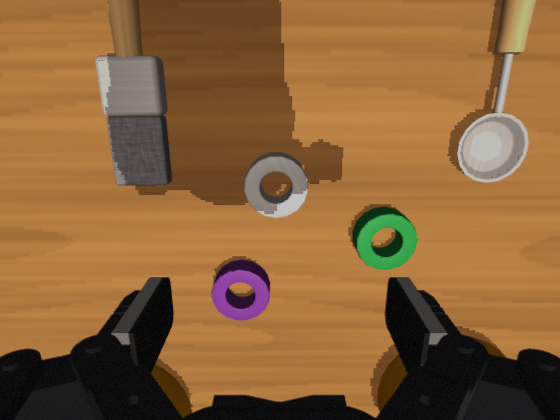

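The steel ring is at (275,184), with the green (386,240) and purple (241,292) decoys clear of it. I'll go down with the hand partly closed.

```bash
python3 -m creep '[[0.11,-0.04,0.6,0,0.78],[0.11,-0.04,1.3,0,0.78],[0.11,-0.04,2.0,0,0.78],[0.11,-0.04,2.31,0,0.78],[0.11,-0.04,2.31,0,0.78]]' 45
python3 -m creep '[[0,0,0,0,0.65],[0,0,0,0,0.55],[0,0,0,0,0.45],[0,0,0,0,0.35],[0,0,0,0,0.35]]' 45
python3 -m creep '[[0,0,-0.1,0,0.35],[0,0,-0.5,0,0.35],[0,0,-1.3,0,0.35],[0,0,-2.1,0,0.35],[0,0,-2.8,0,0.35]]'
python3 -m creep '[[0,0,0,0,0.35],[0,0,0,0,0.35]]'
python3 - <<'E'
from h import *
s=status.observe()
im=grab_frame('wrist')
print(s['position'],locate('wrist','weight_small',s['position'][:2],s['position'][2]-.011,s))
print(delta(s,[.6178,.2694,.178],np.pi))
E
```

```text
clock: 38.2
position: [0.6254, -0.0325, 0.01]
tool_rot: [-3.142, -0.001, 3.14]
force: [0.5, -0.6, 0.4]
grip_width: 0.0665
finger_force: 0.0
clock: 38.83
position: [0.6265, -0.0328, 0.0122]
tool_rot: [3.141, 0.003, 3.139]
force: [-2.3, 0.4, 13.7]
grip_width: 0.0462
finger_force: 44.0
clock: 39.45
position: [0.6255, -0.0329, 0.1809]
tool_rot: [3.142, 0.002, 3.139]
force: [0.5, -0.1, -2.6]
grip_width: 0.0461
finger_force: 46.9
clock: 39.7
position: [0.6251, -0.0328, 0.178]
tool_rot: [3.141, -0.0, 3.139]
force: [0.6, -0.2, -2.7]
grip_width: 0.0462
finger_force: 46.9
[ 0.62512763 -0.03277332  0.1779961 ] ([0.6226, -0.0325], 0.72, 0.92, [279.0, 282.0])
[0.13, 5.04, 0.0, -0.02]
```

```bash
python3 -m creep '[[0.12,4.7,0,0,0.35],[0.12,4.7,0,0,0.35],[0.12,4.7,0,0,0.35],[0.12,4.7,0,0,0.35],[0.12,4.7,0,0,0.35]]'
python3 -m creep '[[0.01,0.34,0,0,0.35],[0.01,0.34,0.4,0,0.35],[0.01,0.34,0.7,0,0.35],[0.01,0.34,0.7,0,0.35],[0.01,0.34,0.7,0,0.35]]'
python3 - <<'E'
from h import *
s=status.observe();z=s['position'][2]-.012
im=grab_frame('wrist')
print(s['position'],locate('wrist','weight_small',s['position'][:2],z,s))
im=grab_frame('scene');print(locate('scene','weight_small',s['position'][:2],z),locate('scene','weight_large',[.616,.27],.054))
E
```

```text
clock: 40.42
position: [0.6175, 0.2532, 0.1767]
tool_rot: [3.141, -0.002, -3.14]
force: [0.0, -1.2, -2.6]
grip_width: 0.0461
finger_force: 47.0
clock: 41.05
position: [0.6189, 0.269, 0.1366]
tool_rot: [3.142, 0.0, 3.138]
force: [0.3, -0.3, -2.4]
grip_width: 0.0458
finger_force: 47.0
[0.61885777 0.26901224 0.13663333] ([0.617, 0.2692], 0.97, 0.93, [279.0, 282.0])
([0.6158, 0.2716], 0.72, 0.89, [389.0, 221.0]) ([0.6154, 0.2724], 0.86, 0.9, [386.0, 248.0])
```

```bash
python3 -m creep '[[0.01,0,0.2,0,0.35],[0.01,0,0.4,0,0.35],[0.01,0,0.6,0,0.35],[0.01,0,0.74,0,0.35],[0.01,0,0.74,0,0.35]]'
python3 -m creep '[[0,0,0.02,0,0.35],[0,0,0.04,0,0.35],[0,0,0.04,0,0.35]]'
```

```text
clock: 41.92
position: [0.6175, 0.2694, 0.0908]
tool_rot: [-3.141, -0.001, 3.139]
force: [-0.5, -0.3, -2.4]
grip_width: 0.0458
finger_force: 47.0
clock: 42.3
position: [0.6179, 0.2696, 0.0895]
tool_rot: [3.141, 0.0, 3.139]
force: [-0.6, 1.0, -3.1]
grip_width: 0.0463
finger_force: 47.0
```

```bash
python3 -m creep '[[0,0,0.02,0,0.35],[0,0,0.03,0,0.35],[0,0,0.03,0,0.35]]'
```

```text
clock: 42.68
position: [0.6182, 0.2696, 0.0883]
tool_rot: [3.141, 0.001, 3.139]
force: [-2.4, -1.1, 9.2]
grip_width: 0.046
finger_force: 47.9
```

```bash
python3 -m creep '[[0,0,-0.01,0,0.5],[0,0,-0.01,0,0.7],[0,0,-0.01,0,1],[0,0,-0.01,0,1],[0,0,-0.01,0,1]]'
python3 -m creep '[[0,0,-0.3,0,1],[0,0,-0.8,0,1],[0,0,-1.5,0,1],[0,0,-2.0,0,1],[0,0,-2.0,0,1]]'
python3 -m creep '[[0,0,0,0,1],[0,0,0,0,1],[0,0,0,0,1]]'
python3 - <<'E'
from h import *
s=status.observe();print(s['position'])
im=grab_frame('wrist')
print(locate('wrist','weight_small',[.616,.269],.076,s),locate('wrist','weight_large',[.616,.269],.054,s))
im2=grab_frame('scene');print(locate('scene','weight_small',[.616,.269],.076),locate('scene','mould',[.454,.3],.008))
cv2.imwrite('pics/w14.png',np.hstack([cv2.resize(im[80:330,150:410],(390,375)),cv2.resize(im2[150:310,330:470],(328,375))]))
E
```

```text
clock: 43.3
position: [0.6178, 0.2696, 0.0881]
tool_rot: [-3.142, -0.0, 3.139]
force: [-0.2, 0.8, -0.7]
grip_width: 0.0851
finger_force: 0.0
clock: 43.92
position: [0.619, 0.2699, 0.212]
tool_rot: [3.139, 0.004, 3.139]
force: [0.2, -0.0, 0.2]
grip_width: 0.0853
finger_force: 0.0
clock: 44.3
position: [0.6175, 0.2694, 0.2075]
tool_rot: [-3.141, -0.001, 3.139]
force: [-0.3, 0.3, 0.0]
grip_width: 0.0852
finger_force: 0.0
[0.6175492  0.26944544 0.20748993]
([0.6162, 0.2696], 0.77, 0.94, [279.0, 199.0]) ([0.6144, 0.2693], 0.6, 0.9, [278.0, 189.0])
([0.6142, 0.2716], 0.71, 0.9, [387.0, 240.0]) ([0.4531, 0.3017], 0.55, 0.96, [413.0, 219.0])
```

View pics/w14.png

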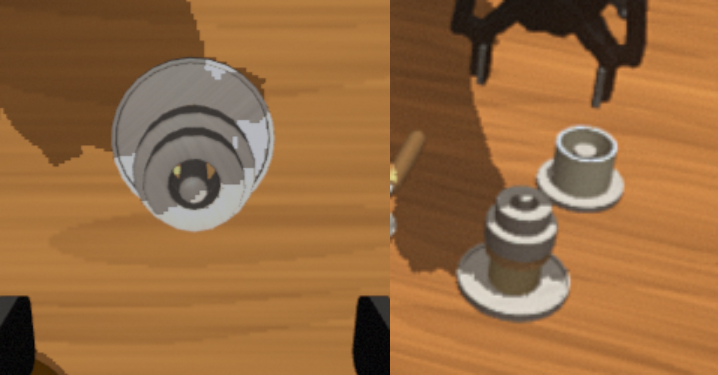

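The stack is straight and concentric, the mould is seated over the post, and the robot is clear. Handing in.

```bash
python3 -c "
from workcell import bot
print(bot.job_done())"
```

```text
the job is handed in; nothing more can be done
None
```

The job is handed in at about 44 s of the 144 s: the cheese, follower, large and small ring weights stand straight and centred in the drip tray, and the empty mould is seated over the ejector post, with the gripper clear of everything.

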